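Count along the tin rack by touch and push a tin into the third gap

TASK

Count the gaps of the wooden tin rack by touch: starting at the end with the red knob, run a fingertip along the rail at the back and press down the sprung tabs of the first, second and third gap in turn, leaving the fourth tab up. Then push the tall green tin over the worktop, standing upright and never lifted, fully into that third gap, so that it does not stick out at the front. Leave the flat tins, the spice jar, the salt shaker and the cup where they are.

Things in the scene. Friction and masses are not known exactly. Their poses are not given: they have to be found in the camera images.
- rack: Fixed pale wooden rack, 430 x 113 x 50 mm, four gaps side by side, open in front and above, no floor. Origin: on the worktop, middle of the front edge line; x into the gaps, y along the rack to the left. Gaps 92 mm wide, 95 deep, centres at y = +147, +49, -49, -147 mm; dividers 6 mm thick, 44 high; end walls 18 mm. The back board (x = 95 to 111 mm, 50 high) is the rail with the tabs.
- red_cap: fixed red knob, 24 mm across and 26 mm high, on one end of the rail, 200 mm from the rack's middle, top at 76 mm; it marks the end from which gaps are counted: it may be the left or the right end. Origin at its foot, 50 mm above the worktop.
- grey_cap: the same knob in grey, on the other end of the rail.
- tin: loose green and gold food tin (the taller tin, standing on the worktop in front of the rack), a cylinder of 75 mm diameter and 58 mm height, about 0.25 kg. Origin: centre of its underside; z = its upright axis.
- gap_a (a point): point on the worktop in the middle of the gap farthest left (left and right as the robot sees them), half-way along its depth, midway between its two side walls; x axis = direction of pushing in, y = to the left.
- rail_a (a point): point on the rail's top face, 50 mm above the worktop, under the middle of the tab of the gap farthest left: a steel bridge 58 mm long along the rail, 10 wide, its flat 16 mm middle 10 mm above this point, 27-degree slopes to both sides; a fingertip sliding along 2 to 5 mm above the rail's top rides over it and presses it. Axes as the rack's.
- tab_a (a joint): steel sprung tab on the rail behind the gap farthest left. Value in m: 0 = up, 0.008 = fully down; it counts as pressed beyond 0.004. The spring needs about 1 N to start and 4 N at full travel and brings the tab back up by itself.
- gap_b (a point): point on the worktop in the middle of the gap second from the left (left and right as the robot sees them), half-way along its depth, midway between its two side walls; x axis = direction of pushing in, y = to the left.
- rail_b (a point): point on the rail's top face, 50 mm above the worktop, under the middle of the tab of the gap second from the left: a steel bridge 58 mm long along the rail, 10 wide, its flat 16 mm middle 10 mm above this point, 27-degree slopes to both sides; a fingertip sliding along 2 to 5 mm above the rail's top rides over it and presses it. Axes as the rack's.
- tab_b (a joint): steel sprung tab on the rail behind the gap second from the left. Value in m: 0 = up, 0.008 = fully down; it counts as pressed beyond 0.004. The spring needs about 1 N to start and 4 N at full travel and brings the tab back up by itself.
- gap_c (a point): point on the worktop in the middle of the gap third from the left (left and right as the robot sees them), half-way along its depth, midway between its two side walls; x axis = direction of pushing in, y = to the left.
- rail_c (a point): point on the rail's top face, 50 mm above the worktop, under the middle of the tab of the gap third from the left: a steel bridge 58 mm long along the rail, 10 wide, its flat 16 mm middle 10 mm above this point, 27-degree slopes to both sides; a fingertip sliding along 2 to 5 mm above the rail's top rides over it and presses it. Axes as the rack's.
- tab_c (a joint): steel sprung tab on the rail behind the gap third from the left. Value in m: 0 = up, 0.008 = fully down; it counts as pressed beyond 0.004. The spring needs about 1 N to start and 4 N at full travel and brings the tab back up by itself.
- gap_d (a point): point on the worktop in the middle of the gap farthest right (left and right as the robot sees them), half-way along its depth, midway between its two side walls; x axis = direction of pushing in, y = to the left.
- rail_d (a point): point on the rail's top face, 50 mm above the worktop, under the middle of the tab of the gap farthest right: a steel bridge 58 mm long along the rail, 10 wide, its flat 16 mm middle 10 mm above this point, 27-degree slopes to both sides; a fingertip sliding along 2 to 5 mm above the rail's top rides over it and presses it. Axes as the rack's.
- tab_d (a joint): steel sprung tab on the rail behind the gap farthest right. Value in m: 0 = up, 0.008 = fully down; it counts as pressed beyond 0.004. The spring needs about 1 N to start and 4 N at full travel and brings the tab back up by itself.
- tuna_left: loose flat tin, 86 mm diameter, 40 mm high, already in the leftmost gap; leave it. Origin: centre of its underside.
- tuna_right: the same flat tin in the rightmost gap; leave it.
- paprika: loose spice jar with a green lid, 46 mm across, 105 mm high, to the right of the work; leave it. Origin: centre of its underside.
- salt: loose salt shaker, 44 mm across, 90 mm high, to the right of the rack; leave it. Origin: centre of its underside.
- cup: loose green and white cup, 64 mm across (88 with its handle), 49 mm high, to the left; leave it. Origin: centre of its underside.
Things that resemble listed ones, but are neither listed nor needed, are in the scene too. Several things look just like the tin: the one meant starts farthest to the robot's left.

How it is judged (in metres and radians):
On the way, in this order (a step that is already met when the one before it is completed fails the run):
1. the tab of the first gap from the red knob is pressed (((y of red_cap in the frame of rack above 0 m and value of joint tab_a above 0.004 m) or (not (y of red_cap in the frame of rack above 0 m) and value of joint tab_d above 0.004 m))), for 0.03 s.
2. the tab of the second gap from the red knob is pressed (((y of red_cap in the frame of rack above 0 m and value of joint tab_b above 0.004 m) or (not (y of red_cap in the frame of rack above 0 m) and value of joint tab_c above 0.004 m))), for 0.03 s.
3. the tab of the third gap from the red knob is pressed (((y of red_cap in the frame of rack above 0 m and value of joint tab_c above 0.004 m) or (not (y of red_cap in the frame of rack above 0 m) and value of joint tab_b above 0.004 m))), for 0.03 s.
4. the tin stands fully in the third gap from the red knob (((y of red_cap in the frame of rack above 0 m and x of tin in the frame of rack between 0.0355 and 0.062 m and y of tin in the frame of rack between -0.061 and -0.037 m) or (not (y of red_cap in the frame of rack above 0 m) and x of tin in the frame of rack between 0.0355 and 0.062 m and y of tin in the frame of rack between 0.037 and 0.061 m)) and angle between tin's own z axis and vertical below 0.08 rad and height (world z) of tin between -0.004 and 0.004 m), for 0.2 s.
At the end, for the whole second after the job is handed in: The tin stands upright (0.08 rad), at rest, in the third gap from the red knob, its centre within 12 mm of the gap's middle line and at least 35.5 mm behind the front line (2 mm sticking out at most); all tabs are up; the other loose things are within 30 mm of their places (all of step 4 and linear speed of tin below 0.01 m/s and value of joint each of tab_a, tab_b, tab_c, tab_d below 0.003 m and distance of each of tuna_left, tuna_right, paprika, salt, cup from where it was at the start of the episode below 0.03 m); the robot touches nothing.
It fails at once if the tab of the fourth gap from the red knob is pressed ((y of red_cap in the frame of rack above 0 m and value of joint tab_d above 0.004 m) or (not (y of red_cap in the frame of rack above 0 m) and value of joint tab_a above 0.004 m)).
It fails at once if the tin is lifted off the worktop (height (world z) of tin above 0.015 m).
It fails at once if the tin is tipped (angle between tin's own z axis and vertical above 0.35 rad).
It fails at once if a flat tin, the spice jar, the salt shaker or the cup is moved away or lifted (distance of any of tuna_left, tuna_right, paprika, salt, cup from where it was at the start of the episode above 0.03 m).
It also fails if it takes over 67 s, if anything falls off the work surface, if the arm or the gripper's body presses on something with over 40 N, if the wrist force passes 120 N, or if a joint passes its speed limit or range.

ROBOT

A 6-joint arm with a two-finger parallel gripper is mounted at the origin on a cart in front of the work surface, level with it; the furniture and walls round the work are solid. World frame = base frame: x ahead of the robot, y to its left, z up, the work surface at z = 0. Lengths are in mm, angles in rad, forces in N, time in s.
With the tool pointing down it reaches from about 300 to 775 mm from the base axis. Payload 14.6 kg.
Tool frame: the origin (TCP) lies midway between the tips of the shut fingers; the grasp point (between the pads) lies grasp_offset behind it (grasp_offset is the distance from the TCP to the grasp point, in mm); z points along the fingers, y is the line along which they close (so a half turn about z gives the same grasp; the last joint's range is limited). The gripper opens to 94 mm and grips with 3 to 60 N. Pads are 16 mm wide; open, the fingers measure 119 mm over their backs; the gripper's body (75 mm by 177 mm) begins 78 mm behind the grasp point.
Start: joints at [1.207, 0.3, 1.521, -0, 1.321, -0.067], TCP at [160.851, 525.943, 166.746] pointing down, gripper open.
Joint ranges: [-3.03, 3.03], [-0.79, 2.21], [0.23, 2.52], [-1.04, 4.18], [0, 3.07], [-2.55, 2.55]. Speed limits (rad/s): [2.22, 2.22, 2.57, 3.14, 3.14, 3.14].

INTERFACE

Orientations are given as [roll, pitch, yaw] about the fixed x, y, z axes, in that order (R = Rz(yaw) Ry(pitch) Rx(roll)).
In Python, from cell import * gives the robot as it stands. The module is installed in compiled form; this text tells all that it offers.
- The arm moves only by the shell command python3 -m jog 'ROWS' [FORCE]. ROWS is JSON, a list of rows, each a list of 3 entries, a list of its own where there are three numbers: the finger opening in mm, from 0 to 94, then the shift along the tool's x, y, z in units of 50 mm (1.0 is 50 mm), then the turn about the tool's z in units of 180 degrees (1.0 is 180 degrees). In form: [[fingers, [dx, dy, dz], twist], ...]. A call has 1 to 20 rows; each row shifts and turns the commanded pose from where the row before left it, along the tool's axes as they then stand; what a row does not reach is not made up. A row lasts 1/10 s, in which the tool goes at most 50 mm and 8.59 degrees, less where a joint would pass 70% of its speed; a pose out of reach is approached as far as the arm can. A call with a number of a shift or a turn outside -1 to 1 is refused whole. A call with a gripper value outside its range is refused whole. The fingers move at their own pace and stop on an object; FORCE is the grip in N (left out, the last holds). Time passes only in rows, so rows that do not move let the fingers close. It gives the time, the measured TCP pose, the force, the opening and the grip force at its end, in the units of the state.
- read_state(): the state, without advancing time (a new reading comes with each control period).
- camera(name): name is "scene" or "top" or "wrist"; returns the picture (384x512x3 uint8, red, green, blue); there is no depth.
- calibration(name): a dict with "mtx" (3x3 intrinsics, pixels), "cam_to_world" (4x4, takes a point from camera to world coordinates); the wrist camera has in their place "hand_eye" (4x4, takes a point from camera to tool coordinates, whose origin is the TCP and whose axes are the flange's). Camera axes: x right, y down, z forward; pixel columns grow to the right and rows downward; lengths in mm; the calibration is good to about 2 mm. A picture is of the moment at which its call begins: read the wrist's pose just before it. calibration takes no time and is no camera call.
- sign_off(): hands the job in; it is judged then, once.
Trained networks look in the newest picture that a camera, given by its name, has taken for a name from the list of things; names that differ only in an ending like _2 or _b are one class to them, and where a whole thing is asked for, a point or a joint stands for the part that bears it (a point fixed in the world has none). Each returns a list of dicts, best first, with "conf" (0 to 1); they miss things now and then, are a little off and sometimes report something else, mostly with a low value. They report only what shows in the picture. A call takes as long as a camera call. They do not tell look-alikes from the thing itself.
- regions_of(camera, query): "pixels" (384x512 bool, what is visible of it) and "rect" ([centre column, centre row, width, height] in pixels, round what is visible of it).
The state is a dict: "clock": time; "joints": joint angles; "qd": joint speeds; "effort": joint torques, N m; "eef_pos": TCP position; "eef_rot": TCP orientation; "wrist_force": force on the tool from outside, world axes, zero at the start; "moment": the same for the moment, N m; "finger_gap": finger opening in mm; "finger_force": force on a finger pad.
Only numpy, scipy, OpenCV 4.12 (cv2) and the standard library are available. Lean on these libraries where they do the work, as an engineer would, in place of code of your own. Each camera call takes 0.05 s, during which the arm holds its last target. There are 200 camera calls.

## Working session

There is one attempt and no reset: what is moved stays moved. The work goes in short steps, Python scripts to look and compute and a shell command to move; the robot and the scene stay as the last step left them, time stands still between calls to the robot, and variables do not carry over. Pictures are saved under pics/ and viewed, at most 10 in all, crops included, and the job is handed in when it is done.

```bash
mkdir -p pics; python3 - <<'E'
from cell import *
import cv2,numpy as np
s=read_state();print(s['clock'],s['eef_pos'],s['eef_rot'],s['finger_gap'])
for n in ("scene","top"):
    im=camera(n);cv2.imwrite(f'pics/{n}0.png',im[:,:,::-1])
    c=calibration(n);print(n,np.round(c['mtx'],1).tolist(),np.round(c['cam_to_world'],3).tolist())
    for q in ("tin","red_cap","grey_cap","rack","tuna_left","paprika","salt","cup","tab_a"):
        print(q,[(round(r['conf'],2),np.round(r['rect']).tolist()) for r in regions_of(n,q)])
print(calibration('wrist'))
E
```

```text
0.0 [160.73291328 525.6532992  166.16169648] [-3.14038606e+00 -7.49897707e-05  2.84483145e+00] 94.17887051981587
scene [[346.6, 0.0, 247.0], [0.0, 346.6, 191.7], [0.0, 0.0, 1.0]] [[0.887, -0.293, 0.356, 191.801], [-0.461, -0.571, 0.679, -740.546], [0.004, -0.767, -0.642, 741.784], [0.0, 0.0, 0.0, 1.0]]
tin [(0.65, [236.0, 268.0, 30.0, 34.0]), (0.64, [275.0, 286.0, 30.0, 42.0]), (0.6, [197.0, 197.0, 26.0, 28.0])]
red_cap [(0.41, [238.0, 160.0, 7.0, 8.0]), (0.4, [267.0, 217.0, 106.0, 105.0])]
grey_cap [(0.57, [317.0, 237.0, 7.0, 7.0])]
rack [(0.75, [266.0, 217.0, 109.0, 102.0]), (0.45, [302.0, 226.0, 12.0, 12.0])]
tuna_left [(0.92, [233.0, 184.0, 24.0, 22.0])]
paprika [(0.9, [304.0, 308.0, 29.0, 46.0])]
salt [(0.88, [342.0, 286.0, 22.0, 33.0]), (0.72, [265.0, 216.0, 108.0, 100.0])]
cup [(0.83, [168.0, 144.0, 22.0, 18.0])]
tab_a [(0.63, [283.0, 207.0, 9.0, 7.0]), (0.45, [302.0, 224.0, 9.0, 8.0])]
top [[424.1, 0.0, 258.9], [0.0, 424.1, 188.0], [0.0, 0.0, 1.0]] [[-0.009, -0.98, 0.197, 248.115], [-1.0, 0.009, -0.003, -27.357], [0.001, -0.197, -0.98, 1498.808], [0.0, 0.0, 0.0, 1.0]]
tin [(0
[... 349 characters left out ...]
, [366.0, 164.0, 18.0, 17.0]), (0.33, [271.0, 178.0, 123.0, 47.0])]
cup [(0.67, [134.0, 214.0, 26.0, 21.0])]
tab_a [(0.59, [310.0, 160.0, 9.0, 8.0]), (0.46, [229.0, 166.0, 6.0, 4.0])]
{'mtx': array([[325.01208343,   0.        , 255.42116382],
       [  0.        , 325.01208343, 190.34968297],
       [  0.        ,   0.        ,   1.        ]]), 'hand_eye': array([[ 1.99471663e-04, -9.66057941e-01, -2.58325406e-01,
         7.52743903e+01],
       [ 9.99998740e-01, -2.14141009e-04,  1.57299292e-03,
        -3.73118797e-02],
       [-1.57492036e-03, -2.58325394e-01,  9.66056681e-01,
        -2.17216710e+02],
       [ 0.00000000e+00,  0.00000000e+00,  0.00000000e+00,
         1.00000000e+00]])}
```

```bash
python3 - <<'E'
import cv2
im=cv2.imread('pics/top0.png');a=cv2.resize(im[130:270,110:400],(800,386),interpolation=cv2.INTER_CUBIC);cv2.imwrite('pics/topc.png',a)
im=cv2.imread('pics/scene0.png');a=cv2.resize(im[130:330,150:370],(660,600),interpolation=cv2.INTER_CUBIC);cv2.imwrite('pics/scenec.png',a)
E
```

```text
(no output)
```

View pics/topc.png

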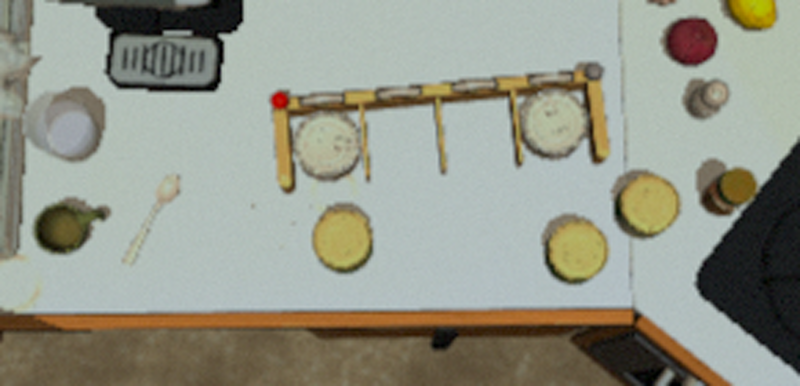

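View pics/scenec.png

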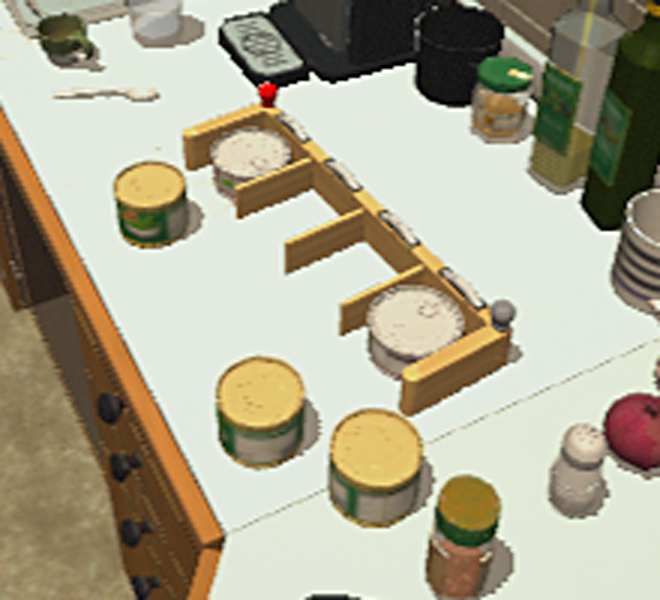

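The red knob is at the left end (top crop (280,100), so the order is a, b, c and the third gap is gap_c, third from the left. There are three identical tins in the full top picture, at (234,218), (319,224) and (344,203). The one meant is (234,218), farthest left, just in front of gap_a; the enlarged crop confirms it. Next I'll locate everything metrically.

```bash
cat > h.py <<'E'
from cell import *
import cv2,numpy as np
def proj(P,K,T):
    p=(np.linalg.inv(T)@np.c_[P,np.ones(len(P))].T)[:3]; return (K@(p/p[2]))[:2].T
def back(uv,z,K,T):
    d=T[:3,:3]@np.linalg.inv(K)@np.array([uv[0],uv[1],1.]); o=T[:3,3]; return o+d*(z-o[2])/d[2]
def cal(n):
    c=calibration(n);K=np.array(c['mtx'])
    if n!='wrist': return K,np.array(c['cam_to_world'])
    from scipy.spatial.transform import Rotation as R
    s=read_state();T=np.eye(4);T[:3,:3]=R.from_euler('xyz',s['eef_rot']).as_matrix();T[:3,3]=s['eef_pos'];return K,T@np.array(c['hand_eye'])
E
python3 - <<'E'
from h import *
for n in('top','scene'):
    K,T=cal(n);im=cv2.imread(f'pics/{n}0.png').astype(int)
    red=(im[:,:,2]>150)&(im[:,:,1]<70)&(im[:,:,0]<70);red[:, :200]=0;red[200:]=0
    v,u=np.nonzero(red);print(n,len(u),u.mean(),v.mean(),back((u.mean(),v.mean()),66,K,T))
    print({'top':0,'scene':0}[n])
K,T=cal('top')
cr=lambda x,y:(110+(x+.5)*290/800-.5,130+(y+.5)*140/386-.5)
for nm,p,z in[('red',(280,100),74),('grey',(593,71),74),('Lwall front',(287,187),44),('d1',(367,179),44),('d2',(443,171),44),('d3',(519,162),44),('Rwall',(601,158),44),('tin',(343,237),58),('tinB',(576,249),58),('tinC',(648,203),58),('tuL',(328,144),40),('tuR',(553,123),40),('cup',(62,226),49),('salt',(712,94),90),('pap',(738,186),105)]:
    print(nm,np.round(back(cr(*p),z,K,T),0))
K,T=cal('scene')
cr=lambda x,y:(150+(x+.5)/3-.5,130+(y+.5)/3-.5)
for nm,p,z in[('red',(268,89),74),('grey',(502,309),74),('tin',(150,184),58),('tuL',(251,155),40),('tuR',(417,318),40)]:
    print(nm,np.round(back(cr(*p),z,K,T),0))
E
```

```text
top 22 210.72727272727272 165.95454545454547 [616.27769039 135.22273595  66.        ]
0
scene 19 238.8421052631579 159.47368421052633 [620.31545656 139.21710518  66.        ]
0
red [614. 133.  74.]
grey [ 648. -262.   74.]
Lwall front [509. 126.  44.]
d1 [518.  25.  44.]
d2 [527. -71.  44.]
d3 [ 538. -168.   44.]
Rwall [ 542. -272.   44.]
tin [442.  54.  58.]
tinB [ 425. -234.   58.]
tinC [ 482. -326.   58.]
tuL [564.  75.  40.]
tuR [ 589. -213.   40.]
cup [461. 406.  49.]
salt [ 613. -406.   90.]
pap [ 494. -426.  105.]
red [616. 129.  74.]
grey [ 648. -267.   74.]
tin [442.  52.  58.]
tuL [565.  69.  40.]
tuR [ 596. -217.   40.]
```

```bash
python3 -m jog '[[0,[0,0,0],-0.04],[0,[0,0,0],-0.04],[0,[0,0,0],-0.0415],[0,[-0.4,-0.5,0],0],[0,[-0.4,-0.5,0],0],[0,[-0.4,-0.5,0],0],[0,[-0.4,-0.5,0],0],[0,[-0.4,-0.5,0],0],[0,[-0.4,-0.5,0],0],[0,[-0.4,-0.5,0],0],[0,[-0.4,-0.5,0],0],[0,[-0.4,-0.5,0],0],[0,[-0.4,-0.5,0],0],[0,[-0.4,-0.5,0],0],[0,[-0.4,-0.5,0],0],[0,[-0.4,-0.5,0],0],[0,[-0.4,-0.5,0],0],[0,[-0.4,-0.5,0],0],[0,[-0.4,-0.5,0],0],[0,[-0.4,-0.5,0],0]]' 5
```

```text
clock: 3.0
eef_pos: [536.5, 130.2, 166.8]
eef_rot: [3.142, 0.0, -3.057]
wrist_force: [-0.7, 0.4, 0.4]
finger_gap: 0.7
finger_force: 0.0
```

```bash
python3 -m jog '[[0,[-0.4,-0.4,0],0],[0,[-0.4,-0.4,0],0],[0,[-0.4,-0.4,0],0],[0,[-0.3,-0.3,0],0],[0,[0,0,0],0],[0,[0,0,0],0],[0,[0,0,0],0]]'
python3 - <<'E'
from h import *
s=read_state();K,T=cal('wrist');np.save('w1.npy',T);print(s['eef_pos'],s['eef_rot'],s['clock'],s['wrist_force'])
im=camera('wrist');cv2.imwrite('pics/w1.png',im[:,:,::-1])
for q in ("red_cap","tab_a","tin","tuna_left"):
    print(q,[(round(r['conf'],2),np.round(r['rect']).tolist()) for r in regions_of('wrist',q)])
E
```

```text
clock: 3.7
eef_pos: [616.3, 63.6, 166.8]
eef_rot: [3.142, -0.0, -3.056]
wrist_force: [0.3, 1.1, -0.2]
finger_gap: 0.5
finger_force: 0.0
[616.25962457  63.5752896  166.83658715] [ 3.14151585e+00 -7.56554997e-05 -3.05612529e+00] 3.7 [ 0.31586257  1.06363974 -0.16999763]
red_cap [(0.68, [327.0, 187.0, 21.0, 28.0]), (0.42, [170.0, 133.0, 340.0, 113.0])]
tab_a [(0.72, [88.0, 183.0, 52.0, 8.0]), (0.63, [10.0, 184.0, 18.0, 11.0]), (0.62, [275.0, 186.0, 48.0, 10.0]), (0.61, [180.0, 183.0, 53.0, 9.0]), (0.61, [272.0, 128.0, 82.0, 84.0])]
tin [(0.92, [267.0, 22.0, 77.0, 41.0]), (0.61, [171.0, 133.0, 335.0, 117.0]), (0.52, [327.0, 187.0, 20.0, 24.0])]
tuna_left [(0.89, [272.0, 129.0, 82.0, 84.0])]
```

View pics/w1.png

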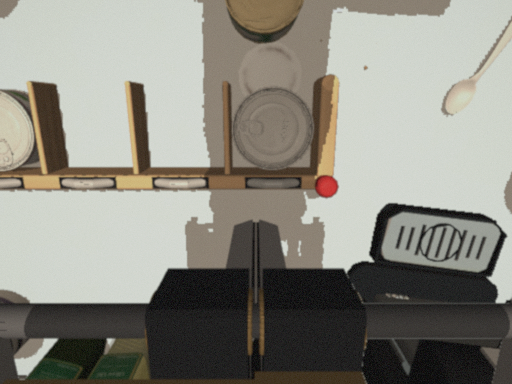

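The wrist picture shows the red knob at (327,187) and the tabs along row 184 at columns 275, 181 and 88. The closed fingertips are at (257,222), parallel to the rail, and the tin is at (267,10). I'll turn these into rack coordinates.

```bash
python3 - <<'E'
from h import *
from scipy.optimize import least_squares
K=cal('wrist')[0];T=np.load('w1.npy');m='w'
ob=[((327,187),(103,200,74)),((275,183.5),(103,147,60)),((180.5,183.5),(103,49,60)),((88,183.5),(103,-49,60)),
 ((131,83),(0,0,44)),((226.5,83),(0,98,44)),((41,172),(95,-98,44)),((139,172),(95,0,44))]
P=np.array([o[1] for o in ob],float);U=np.array([o[0] for o in ob])
def w(p,P):
    c,s=np.cos(p[2]),np.sin(p[2]);return np.c_[p[0]+c*P[:,0]-s*P[:,1],p[1]+s*P[:,0]+c*P[:,1],P[:,2]]
r=least_squares(lambda p:(proj(w(p,P),K,T)-U).ravel(),[528,-75,.085],loss='soft_l1')
print(r.x);print(np.round(proj(w(r.x,P),K,T)-U,1).tolist())
print('rail a,b,c',np.round(w(r.x,np.array([[103,147,50],[103,49,50],[103,-49,50]])),1).tolist())
Kt,Tt=cal('top');d=np.round(proj(w(r.x,np.array([[103.,200,74],[103,-200,74]])),Kt,Tt),1);print(d.tolist())
print('gap',np.round(w(r.x,np.array([[-75.,-49,0],[-12,-49,0],[47,-49,0]])),1).tolist())
c=np.cos(r.x[2]);s=np.sin(r.x[2]);A=np.array([[c,s],[-s,c]])
print('tcp in rack',A@(np.array([616.26,63.58])-r.x[:2]),'tin',A@(np.array([442,53])-r.x[:2]))
E
```

```text
[ 5.28757154e+02 -6.97141593e+01  8.20838029e-02]
[[3.3, 0.7], [0.6, 0.6], [-0.3, 0.3], [-3.5, -0.0], [-2.6, -4.1], [0.8, -3.7], [4.1, 0.5], [-1.9, 0.8]]
rail a,b,c [[619.4, 85.2, 50.0], [627.4, -12.4, 50.0], [635.4, -110.1, 50.0]]
[[209.6, 165.7], [324.3, 155.6]]
gap [[458.0, -124.7, 0.0], [520.8, -119.5, 0.0], [579.6, -114.7, 0.0]]
tcp in rack [ 98.13723404 125.67085665] tin [-76.40350703 129.41434553]
```

```bash
python3 -m jog '[[0,[-0.05,0.2,0],0],[0,[-0.06,0.22,0],0],[0,[0,0,0.4],0],[0,[0,0,0.4],0],[0,[0,0,0.4],0],[0,[0,0,0.4],0],[0,[0,0,0.3],0],[0,[0,0,0.1],0],[0,[0,0,0],0],[0,[0,0,0],0]]'
python3 - <<'E'
from h import *
K,T=cal('wrist');np.save('w2.npy',T)
im=camera('wrist');cv2.imwrite('pics/w2.png',im[:,:,::-1])
print(read_state()['wrist_force'])
E
```

```text
clock: 4.95
eef_pos: [621.0, 84.5, 67.7]
eef_rot: [-3.142, 0.001, -3.057]
wrist_force: [-0.0, 0.6, -0.2]
finger_gap: 0.8
finger_force: 0.0
[-0.42645598 -0.41193629  1.18865352]
```

View pics/w2.png

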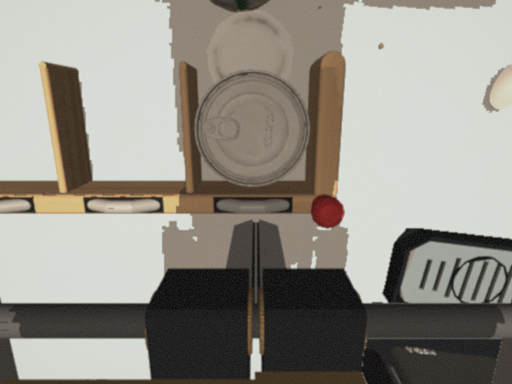

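The wrist picture shows tab a at (254,205) just ahead of the closed fingertips at (256,222), so they are centred in y and perhaps 3 mm too far in x. I'll shift back slightly and feel down onto the tab.

```bash
python3 -m jog '[[0,[0.06,0,0.05],0],[0,[0,0,0.1],0],[0,[0,0,0],0],[0,[0,0,0],0]]'; python3 -m jog '[[0,[0,0,0.05],0],[0,[0,0,0.03],0],[0,[0,0,0],0],[0,[0,0,0],0]]'
```

```text
clock: 5.4
eef_pos: [617.4, 84.1, 59.2]
eef_rot: [-3.142, -0.0, -3.057]
wrist_force: [-0.6, 0.8, -0.5]
finger_gap: 0.6
finger_force: 0.0
clock: 5.8
eef_pos: [617.5, 84.1, 55.2]
eef_rot: [3.142, -0.0, -3.057]
wrist_force: [-0.7, 0.3, -0.3]
finger_gap: 0.6
finger_force: 0.0
```

```bash
python3 - <<'E'
from h import *
im=camera('wrist')[:,:,::-1];a=im[150:290,150:360]
sc=camera('scene')[:,:,::-1][130:230,200:320]
cv2.imwrite('pics/w3.png',np.hstack([cv2.resize(a,(450,300),interpolation=2),cv2.resize(sc,(350,300),interpolation=2)]))
for _ in range(3): print(read_state()['wrist_force'])
E
```

```text
[ 0.01277077  0.38929641 -0.2634799 ]
[ 0.01277077  0.38929641 -0.2634799 ]
[ 0.01277077  0.38929641 -0.2634799 ]
```

View pics/w3.png

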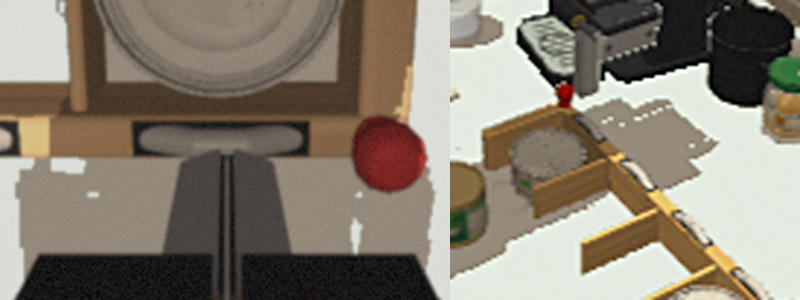

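```bash
python3 -m jog '[[0,[0,0,-0.1],0],[0,[0.06,0,0],0],[0,[0,0,0.1],0],[0,[0,0,0.03],0],[0,[0,0,0],0],[0,[0,0,0],0]]'; python3 -m jog '[[0,[0,0,0.02],0],[0,[0,0,0],0],[0,[0,0,0],0]]'; python3 - <<'E'
from h import *
a=camera('wrist')[:,:,::-1][150:290,150:360]
cv2.imwrite('pics/w4.png',cv2.resize(a,(630,420),interpolation=2))
print(read_state()['wrist_force'])
E
```

```text
clock: 6.5
eef_pos: [614.4, 83.8, 53.6]
eef_rot: [-3.142, -0.0, -3.057]
wrist_force: [-0.1, -0.2, 0.5]
finger_gap: 0.3
finger_force: 0.0
clock: 6.8
eef_pos: [614.5, 83.8, 52.7]
eef_rot: [-3.142, -0.0, -3.057]
wrist_force: [0.9, -0.2, -0.1]
finger_gap: 0.3
finger_force: 0.0
[ 0.18130187 -0.02293663 -0.21171407]
```

View pics/w4.png

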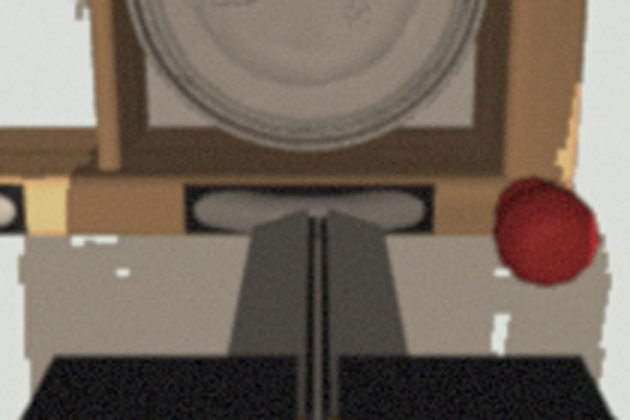

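The tips still show no contact at a nominal 52.7 mm. By their apparent width and row they end short of the nominal TCP, so I'll go back over the rail line (x≈618) and feel down for the tab in small steps.

```bash
python3 -m jog '[[0,[-0.07,0.02,0],0],[0,[0,0,0],0],[0,[0,0,0.04],0],[0,[0,0,0],0],[0,[0,0,0],0]]'; python3 -m jog '[[0,[0,0,0.04],0],[0,[0,0,0],0],[0,[0,0,0],0]]';python3 -m jog '[[0,[0,0,0.04],0],[0,[0,0,0],0],[0,[0,0,0],0]]'
```

```text
clock: 7.35
eef_pos: [617.8, 85.1, 50.6]
eef_rot: [3.142, -0.0, -3.057]
wrist_force: [0.3, -0.1, 0.1]
finger_gap: 0.8
finger_force: 0.0
clock: 7.65
eef_pos: [617.8, 85.1, 48.7]
eef_rot: [-3.142, -0.0, -3.057]
wrist_force: [-0.6, 0.5, 0.3]
finger_gap: 0.6
finger_force: 0.0
clock: 7.95
eef_pos: [617.8, 85.1, 46.7]
eef_rot: [-3.142, -0.0, -3.057]
wrist_force: [0.3, 0.8, -0.0]
finger_gap: 0.6
finger_force: 0.0
```

```bash
for i in 1 2 3 4; do :; done; f(){ grep -E "eef_pos|wrist_force"; }
python3 -m jog '[[0,[0,0,0.06],0],[0,[0,0,0],0],[0,[0,0,0],0]]'|f
python3 -m jog '[[0,[0,0,0.06],0],[0,[0,0,0],0],[0,[0,0,0],0]]'|f
python3 - <<'E'
from h import *
a=camera('wrist')[:,:,::-1][150:290,150:360]
cv2.imwrite('pics/w5.png',cv2.resize(a,(630,420),interpolation=2))
E
```

```text
eef_pos: [617.8, 85.1, 43.6]
wrist_force: [1.2, 0.1, 0.8]
eef_pos: [617.8, 85.1, 40.6]
wrist_force: [-0.3, -0.2, 0.6]
```

View pics/w5.png

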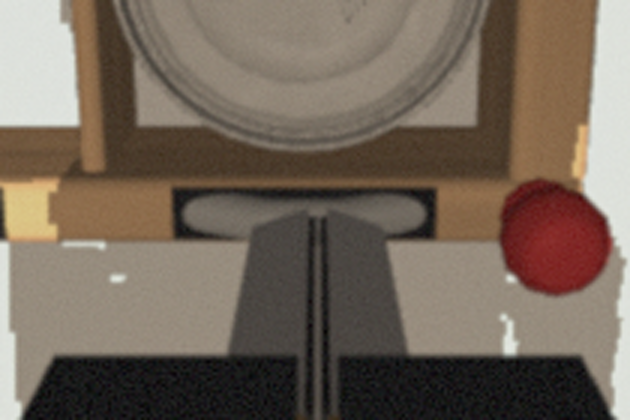

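```bash
f(){ grep -E "eef_pos|wrist_force"; }
python3 -m jog '[[0,[0,0,0.06],0],[0,[0,0,0],0],[0,[0,0,0],0]]'|f
python3 -m jog '[[0,[0,0,0.06],0],[0,[0,0,0],0],[0,[0,0,0],0]]'|f
```

```text
eef_pos: [617.8, 85.1, 37.6]
wrist_force: [-0.1, -0.7, 0.6]
eef_pos: [617.8, 85.1, 34.6]
wrist_force: [-0.2, -1.1, -0.3]
```

```bash
f(){ grep -E "eef_pos|wrist_force"; }
python3 -m jog '[[0,[0,0,0.06],0],[0,[0,0,0],0],[0,[0,0,0],0]]'|f
python3 -m jog '[[0,[0,0,0.06],0],[0,[0,0,0],0],[0,[0,0,0],0]]'|f
```

```text
eef_pos: [617.8, 85.1, 31.6]
wrist_force: [0.5, 0.7, 0.5]
eef_pos: [617.8, 85.1, 28.7]
wrist_force: [0.4, 0.2, -0.3]
```

```bash
f(){ grep -E "eef_pos|wrist_force"; }
python3 -m jog '[[0,[0,0,0.06],0],[0,[0,0,0],0],[0,[0,0,0],0]]'|f
python3 - <<'E'
from h import *
for q in ("red_cap","tab_a","tuna_left","rack"):
    camera('wrist') if q=="red_cap" else 0
    print(q,[(round(r['conf'],2),np.round(r['rect'],1).tolist()) for r in regions_of('wrist',q)])
print([read_state()[k] for k in('wrist_force','moment','effort')])
E
```

```text
eef_pos: [617.8, 85.1, 25.7]
wrist_force: [-0.4, 0.5, 0.5]
red_cap [(0.95, [341.4, 239.2, 35.4, 48.7])]
tab_a [(0.82, [253.8, 230.4, 86.7, 15.6]), (0.72, [95.1, 231.2, 84.4, 16.9])]
tuna_left [(0.69, [250.2, 137.4, 136.2, 136.9]), (0.56, [182.2, 144.7, 362.8, 197.9])]
rack [(0.75, [184.0, 143.1, 365.7, 198.6])]
[array([ 0.22860766, -0.23672034,  0.62063622]), array([ 0.00604866, -0.01574081, -0.03836199]), array([-3.26543723e-04, -6.60418653e+01, -3.18198252e+01, -1.48429413e-02,
        7.48045533e-02,  2.82282963e-05])]
```

```bash
f(){ grep -E "eef_pos|wrist_force"; }
python3 -m jog '[[0,[0,0,0.06],0],[0,[0,0,0],0],[0,[0,0,0],0]]'|f
python3 -m jog '[[0,[0,0,0.04],0],[0,[0,0,0],0],[0,[0,0,0],0]]'|f
python3 -m jog '[[0,[0,0,0.04],0],[0,[0,0,0],0],[0,[0,0,0],0]]'|f
```

```text
eef_pos: [617.8, 85.1, 22.6]
wrist_force: [0.3, 0.4, -0.6]
eef_pos: [618.0, 85.1, 20.8]
wrist_force: [0.6, -0.5, 0.2]
eef_pos: [618.0, 85.1, 18.8]
wrist_force: [0.5, 0.3, 1.7]
```

```bash
f(){ grep -E "eef_pos|wrist_force"; }
python3 -m jog '[[0,[0,0,0.04],0],[0,[0,0,0],0],[0,[0,0,0],0]]'|f
python3 -m jog '[[0,[0,0,0.04],0],[0,[0,0,0],0],[0,[0,0,0],0]]'|f
```

```text
eef_pos: [618.0, 85.1, 16.8]
wrist_force: [0.1, 0.4, 2.5]
eef_pos: [618.0, 85.1, 14.8]
wrist_force: [1.1, 0.7, 2.8]
```

Contact: the spring force starts at nominal z≈20, so the tips end 40 mm short of the nominal TCP. I'll press to z≈13 (3 mm above the rail) and slide along.

```bash
python3 -m jog '[[0,[0,0,0.03],0],[0,[0,0,0],0],[0,[0,0,0],0]]'|grep -E "eef_pos|wrist"
python3 -m jog '[[0,[0,-0.1,0],0],[0,[0,-0.2,0],0],[0,[0,-0.2,0],0],[0,[0,-0.2,0],0],[0,[0,-0.2,0],0],[0,[0,-0.2,0],0],[0,[0,-0.2,0],0],[0,[0,-0.2,0],0],[0,[0,-0.2,0],0],[0,[0,-0.2,0],0],[0,[0,-0.06,0],0],[0,[0,0,0],0],[0,[0,0,0],0]]'
```

```text
eef_pos: [618.0, 85.1, 13.4]
wrist_force: [0.7, -0.8, 4.4]
clock: 13.45
eef_pos: [626.4, -13.0, 13.5]
eef_rot: [-3.141, 0.001, -3.057]
wrist_force: [0.6, -3.1, 3.3]
finger_gap: 0.1
finger_force: 1.8
```

```bash
python3 -m jog '[[0,[0,-0.1,0],0],[0,[0,-0.2,0],0],[0,[0,-0.2,0],0],[0,[0,-0.2,0],0],[0,[0,-0.2,0],0],[0,[0,-0.2,0],0],[0,[0,-0.2,0],0],[0,[0,-0.2,0],0],[0,[0,-0.2,0],0],[0,[0,-0.2,0],0],[0,[0,-0.06,0],0],[0,[0,0,0],0],[0,[0,0,0],0]]'
```

```text
clock: 14.75
eef_pos: [634.7, -110.7, 13.5]
eef_rot: [-3.141, 0.001, -3.057]
wrist_force: [0.3, -2.8, 3.2]
finger_gap: 0.6
finger_force: 1.8
```

```bash
python3 -m jog '[[0,[0,0,-0.3],0],[0,[0,0,-0.5],0],[0,[0,0,-0.5],0],[0,[0,0,-0.5],0],[94,[0.34,0.36,0],0],[94,[0.34,0.36,0],0],[94,[0.34,0.36,0],0],[94,[0.34,0.36,0],0],[94,[0.34,0.36,0],0],[94,[0.34,0.36,0],0],[94,[0.34,0.36,0],0],[94,[0.34,0.36,0],0],[94,[0.34,0.36,0],0],[94,[0.34,0.36,0],0],[94,[0,0,0],0],[94,[0,0,0],0],[94,[0,0,0],0]]'
python3 - <<'E'
from h import *
s=read_state();K,T=cal('wrist');np.save('w6.npy',T)
im=camera('wrist')[:,:,::-1];cv2.imwrite('pics/w6.png',im)
for r in regions_of('wrist','tin'):
    u,v=r['rect'][:2];print(round(r['conf'],2),np.round(r['rect'],1),back((u,v),58-5,K,T))
E
```

```text
clock: 16.45
eef_pos: [450.4, 54.5, 103.6]
eef_rot: [-3.142, 0.0, -3.057]
wrist_force: [0.3, 0.1, -0.5]
finger_gap: 94.0
finger_force: 0.0
0.8 [261.4 180.6  88.1  93.8] [437.94819919  58.94869947  53.        ]
```

View pics/w6.png

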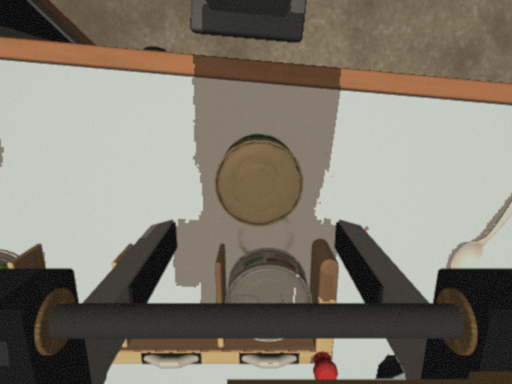

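The tin's top is centred at (259.5,181), between the open fingertips at (175,222) and (338,222). That puts it about 10 mm towards the robot and 3 mm left of the tool. I'll lower around it and close lightly.

```bash
python3 -m jog '[[94,[0.2,0.05,0],0],[94,[0,0,0],0],[94,[0,0,0.4],0],[94,[0,0,0.4],0],[94,[0,0,0.4],0],[94,[0,0,0.4],0],[94,[0,0,0.4],0],[94,[0,0,0.2],0],[94,[0,0,0.17],0],[94,[0,0,0],0],[94,[0,0,0],0]]'|grep -E "eef_pos|wrist"
python3 -m jog '[[70,[0,0,0],0],[70,[0,0,0],0],[70,[0,0,0],0],[70,[0,0,0],0],[70,[0,0,0],0],[70,[0,0,0],0]]' 4
```

```text
eef_pos: [440.0, 56.4, -14.7]
wrist_force: [1.0, 0.2, -0.4]
clock: 18.25
eef_pos: [439.9, 56.4, -14.9]
eef_rot: [-3.142, 0.001, -3.057]
wrist_force: [-1.6, 0.1, 5.8]
finger_gap: 75.2
finger_force: 4.0
```

```bash
python3 -m jog '[[70,[0,-0.05,0],0],[70,[0,-0.2,0],0],[70,[0,-0.2,0],0],[70,[0,-0.2,0],0],[70,[0,-0.2,0],0],[70,[0,-0.2,0],0],[70,[0,-0.2,0],0],[70,[0,-0.2,0],0],[70,[0,-0.2,0],0],[70,[0,-0.2,0],0],[70,[0,-0.2,0],0],[70,[0,-0.2,0],0],[70,[0,-0.2,0],0],[70,[0,-0.2,0],0],[70,[0,-0.2,0],0],[70,[0,-0.2,0],0],[70,[0,-0.2,0],0],[70,[0,-0.2,0],0],[70,[0,-0.2,0],0]]'
python3 -m jog '[[70,[0,0,0],0],[70,[-0.06,0,0],0],[70,[-0.15,0,0],0],[70,[-0.15,0,0],0],[70,[-0.15,0,0],0],[70,[-0.15,0,0],0],[70,[-0.15,0,0],0],[70,[-0.15,0,0],0],[70,[-0.15,0,0],0],[70,[-0.15,0,0],0],[70,[0,0,0],0],[70,[0,0,0],0]]'
python3 - <<'E'
from h import *
K,T=cal('wrist');im=camera('wrist')[:,:,::-1];cv2.imwrite('pics/w7.png',im)
print([(round(r['conf'],2),np.round(r['rect'],1).tolist()) for r in regions_of('wrist','tin')])
E
```

```text
clock: 20.15
eef_pos: [455.3, -125.3, -15.0]
eef_rot: [3.141, 0.0, -3.057]
wrist_force: [-0.4, 6.8, 7.6]
finger_gap: 74.8
finger_force: 4.0
clock: 21.35
eef_pos: [517.9, -120.0, -15.4]
eef_rot: [3.142, -0.0, -3.056]
wrist_force: [-0.3, 0.1, -2.3]
finger_gap: 75.0
finger_force: 4.0
[(0.65, [259.9, 235.1, 150.1, 134.5]), (0.59, [66.3, 63.2, 131.5, 126.4]), (0.34, [256.0, 310.3, 512.0, 147.4])]
```

View pics/w7.png

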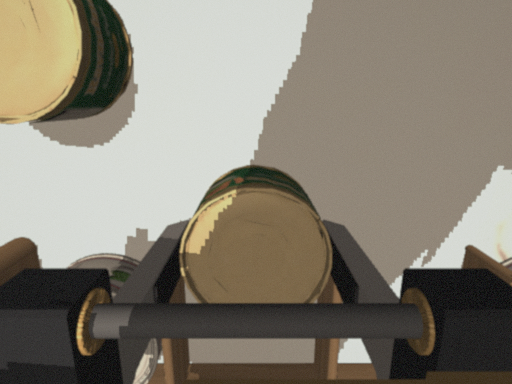

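The tin stands upright between the fingers, its top centred at (256,248). The dividers of gap_c are at columns 175 and 326, so it sits about 3 mm left of the gap's centre. I'll nudge it right, release, go behind it and push it in with shut fingers.

```bash
python3 -m jog '[[70,[0,-0.05,0],0],[70,[0,0,0],0],[94,[0,0,0],0],[94,[0,0,0],0],[94,[0,0,0],0],[94,[0,0,0],0],[94,[0,0,-0.2],0],[94,[0,0,-0.4],0],[94,[0,0,-0.4],0],[94,[0,0,-0.2],0],[0,[0.35,0,0],0],[0,[0.35,0,0],0],[0,[0.35,0,0],0],[0,[0.35,0,0],0],[0,[0,0,0],0],[0,[0,0,0],0],[0,[0,0,0],0],[0,[0,0,0],0]]'
python3 -m jog '[[0,[0,0,0.4],0],[0,[0,0,0.4],0],[0,[0,0,0.4],0],[0,[0,0,0.1],0],[0,[0,0,0],0],[0,[0,0,0],0]]'
python3 -m jog '[[0,[-0.2,0,0],0],[0,[-0.1,0,0],0],[0,[-0.1,0,0],0],[0,[-0.1,0,0],0],[0,[-0.1,0,0],0],[0,[-0.1,0,0],0],[0,[-0.1,0,0],0],[0,[-0.1,0,0],0],[0,[-0.1,0,0],0],[0,[-0.1,0,0],0],[0,[-0.1,0,0],0]]'
```

```text
clock: 23.25
eef_pos: [448.9, -128.5, 44.7]
eef_rot: [-3.142, 0.0, -3.056]
wrist_force: [-0.3, 0.1, -1.0]
finger_gap: 33.2
finger_force: 0.0
clock: 23.85
eef_pos: [448.9, -128.7, -19.5]
eef_rot: [-3.141, 0.001, -3.057]
wrist_force: [0.4, -0.3, 0.3]
finger_gap: 0.4
finger_force: 0.0
clock: 24.95
eef_pos: [508.1, -123.4, -20.2]
eef_rot: [3.141, -0.001, -3.057]
wrist_force: [-5.4, -0.4, 5.0]
finger_gap: 0.2
finger_force: 2.7
```

```bash
python3 -m jog '[[0,[-0.1,0,0],0],[0,[-0.1,0,0],0],[0,[-0.1,0,0],0],[0,[-0.1,0,0],0],[0,[-0.1,0,0],0],[0,[-0.06,0,0],0],[0,[0,0,0],0],[0,[0,0,0],0]]'
python3 - <<'E'
from h import *
im=camera('wrist')[:,:,::-1]; a=cv2.resize(im,(400,300));sc=camera('scene')[:,:,::-1][150:270,200:360]
cv2.imwrite('pics/w8.png',np.hstack([a,cv2.resize(sc,(400,300),interpolation=2)]))
Kt,Tt=cal('scene')
print([(round(r['conf'],2),np.round(r['rect'],1).tolist()) for r in regions_of('scene','tin')])
im=camera('top')
for r in regions_of('top','tin'):
    K,T=cal('top');print(round(r['conf'],2),r['rect'],back(r['rect'][:2],55,K,T))
E
```

```text
clock: 25.75
eef_pos: [536.2, -121.0, -20.3]
eef_rot: [-3.142, 0.0, -3.057]
wrist_force: [-0.9, -0.1, -0.5]
finger_gap: 0.5
finger_force: 0.0
[(0.91, [274.8, 285.5, 28.9, 37.7]), (0.86, [236.4, 266.6, 31.5, 41.3]), (0.69, [266.1, 222.7, 20.9, 15.2]), (0.57, [264.0, 217.8, 110.3, 105.8])]
0.79 [344.5, 203.2, 27.7, 22.8] [ 482.42911418 -326.52277468   55.        ]
0.73 [319.4, 219.9, 22.9, 23.4] [ 425.38107986 -237.76868714   55.        ]
0.72 [134.5, 214.2, 29.6, 18.3] [450.93501577 395.62056444  55.        ]
0.47 [227.3, 166.8, 11.8, 5.1] [615.51217428  78.30485368  55.        ]
```

View pics/w8.png

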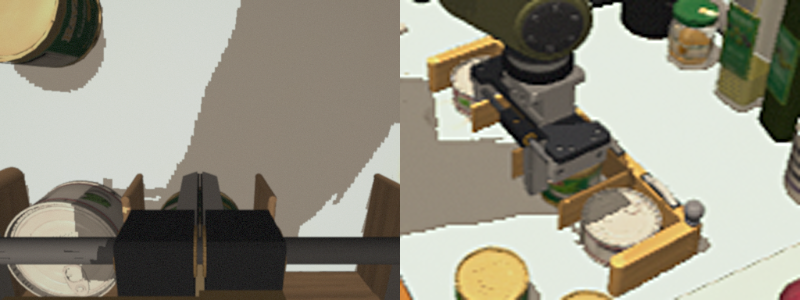

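The wrist half shows the shut fingers at about (200,175) in the crop behind the tin, inside gap_c; the scene half shows the tin in the gap, partly hidden by the gripper. I'll back off, clear the view and measure.

```bash
python3 -m jog '[[0,[0.2,0,0],0],[0,[0.3,0,0],0],[0,[0.3,0,0],0],[0,[0.3,0,0],0],[0,[0,0,-0.4],0],[0,[0,0,-0.5],0],[0,[0,0,-0.5],0],[0,[0,0,-0.5],0],[0,[0,0.5,-0.5],0],[0,[0,0.5,-0.5],0],[0,[0,0.5,-0.3],0],[0,[0,0.5,0],0],[0,[0,0.5,0],0],[0,[0,0.5,0],0],[0,[0,0.5,0],0],[0,[0,0.5,0],0],[0,[0,0.5,0],0],[0,[0,0.5,0],0],[0,[0,0,0],0],[0,[0,0,0],0]]'
python3 - <<'E'
from h import *
A=np.array([[np.cos(.083),np.sin(.083)],[-np.sin(.083),np.cos(.083)]])
for n in('top','scene'):
    K,T=cal(n);im=camera(n);cv2.imwrite(f'pics/{n}9.png',im[:,:,::-1])
    for q in('tin','tuna_left','cup','salt','paprika'):
      for r in regions_of(n,q):
        if r['conf']<.5: continue
        v,u=np.nonzero(r['pixels']);w=back(r['rect'][:2],{'tin':30,'tuna_left':30,'cup':25,'salt':45,'paprika':50}[q],K,T)[:2]
        print(n,q,round(r['conf'],2),np.round(r['rect'],1),np.round(w),np.round(A@(w-[528.8,-72])))
    # yellow lid of the tin in the gap
    uv=proj(np.array([[579.6,-116,58.]]),K,T)[0].astype(int)
    hsv=cv2.cvtColor(im,cv2.COLOR_RGB2HSV);x0,y0=uv-16
    lid=cv2.inRange(hsv,(18,70,60),(32,255,255));sub=lid[y0:y0+32,x0:x0+32]
    N,L,S,C=cv2.connectedComponentsWithStats(sub);i=1+S[1:,4].argmax()
    w=back(C[i]+[x0,y0],58,K,T)[:2];print(n,'lid px',C[i]+[x0,y0],S[i],'rack',A@(w-[528.8,-72]))
E
```

```text
clock: 28.0
eef_pos: [459.6, 123.2, 139.6]
eef_rot: [-3.141, -0.0, -3.056]
wrist_force: [-0.6, 0.7, -0.4]
finger_gap: 0.3
finger_force: 0.0
top tin 0.92 [318.9 222.6  22.9  22.9] [ 419. -239.] [-123. -158.]
top tin 0.67 [345.9 202.9  28.3  21.3] [ 488. -337.] [ -63. -260.]
top tin 0.61 [283.2 177.2  21.6  25.3] [ 582. -119.] [ 49. -51.]
top tin 0.57 [309.7 174.   25.   23.2] [ 593. -213.] [  52. -146.]
top tuna_left 0.54 [230.7 180.3  15.6  23.3] [572.  68.] [ 55. 136.]
top cup 0.55 [133.7 213.1  28.7  19.1] [459. 407.] [-30. 484.]
top paprika 0.61 [374.1 199.5  22.6  14.4] [ 495. -431.] [ -63. -355.]
top lid px [284.46222222 173.80888889] [  7   0  25  27 450] rack [ 54.60635764 -54.20049758]
scene tin 0.92 [275.4 283.7  28.5  39.2] [ 487. -328.] [ -63. -252.]
scene tin 0.84 [266.2 217.1  23.4  31.5] [ 583. -117.] [ 50. -49.]
scene tin 0.79 [237.6 268.6  30.7  38.4] [ 425. -245.] [-117. -164.]
scene tin 0.53 [266.1 215.5 114.3 101.3] [ 586. -111.] [ 54. -43.]
scene tuna_left 0.55 [232.7 185.6  23.8  21.9] [559.  61.] [ 41. 130.]
scene cup 0.53 [171.2 144.6  23.1  19.5] [460. 401.] [-30. 477.]
scene salt 0.69 [343.8 288.2  27.2  31.7] [ 617. -421.] [  59. -355.]
scene paprika 0.53 [266.4 216.9 110.3 101.4] [ 573. -134.] [ 39. -65.]
scene lid px [267.6802444  209.91242363] [  0   0  32  28 491] rack [ 53.17574381 -49.89044703]
```

```bash
python3 -c "
from cell import *
print(sign_off())"
```

```text
the job is handed in; nothing more can be done
None
```

I pressed tabs a, b and c in turn from the red knob at the left end and never pressed the fourth, then pushed the tin into the third gap. Both fixed cameras put it about 50 mm behind the front line and within 5 mm of the gap's middle; I handed the job in at about 28 s, but sign-off returned no verdict.

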